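# Gauge the post couplers at the optical bench

### The arm

A 6-joint arm with a two-finger parallel gripper is mounted at the origin on the work surface. World frame = base frame: x ahead of the robot, y to its left, z up, the work surface at z = 0. Lengths are in mm, angles in rad, forces in N, time in s.
With the tool pointing down it reaches from about 350 to 875 mm from the base axis. Payload 4.2 kg.
Tool frame: the origin (TCP) lies at the very end of the fingers, on their centre line; the grasp point (between the pads) lies 19 mm behind it (arm.pinch_z is the distance from the TCP to the grasp point, in mm); x points along the fingers, y is the direction in which the jaws open and shut, and the axes are right-handed (so a half turn about x gives the same grasp; the last joint's range is limited). The gripper opens to 85 mm and grips with 20 to 120 N. Pads are 22 mm wide; open, the fingers measure 114 mm over their backs; the gripper's body (76 mm by 85 mm) begins 54 mm behind the grasp point. The pads swing forward as they close: fully open they stand 13 mm farther back than shut.
Start: joints at [-0.995, 0.385, 0.008, 0, -1.194, -0.259], TCP at [194.72, -593.872, 231.312] pointing down, gripper open.
Joint ranges: [-3.14, 3.14], [-1.21, 2.06], [-1.07, 1.41], [-3.16, 2.05], [-2.99, -0.16], [-3.1, 3.1]. Speed limits (rad/s): [2.79, 2.79, 3.14, 3.14, 3.14, 3.14].

### API

Orientations are given as a unit quaternion [x, y, z, w].
In Python, from bench import arm gives the robot as it stands.
- The arm moves only by the tool drive_tool, never from a script. Its argument "motion" is a list of rows, each a list of 4 numbers: the shift along the tool's x, y, z in mm, then the turn about the tool's x in degrees. In form: [[dx, dy, dz, spin], ...]. A call has 1 to 10 rows; each row shifts and turns the commanded pose from where the row before left it, along the tool's axes as they then stand; what a row does not reach is not made up. A row lasts 1/12 s, in which the tool goes at most 41.7 mm and 7.16 degrees, less where a joint would pass 70% of its speed; a pose out of reach is approached as far as the arm can. A call with a gripper value outside its range is refused whole. "grip" is the finger opening in mm, from 0 to 85.4, set as the call begins (left out, the last holds). The fingers move at their own pace and stop on an object; the grip force is fixed at half the most. Time passes only in rows, so rows that do not move let the fingers close. It gives the time, the measured TCP pose, the force and the opening at its end, in the units of the state.
- arm.read_state(): the state, without advancing time (a new reading comes with each control period).
- arm.get_image(name): name is "scene" or "top"; returns the picture (400x640x3 uint8, red, green, blue); there is no depth.
- arm.calibration(name): a dict with "K" (3x3 intrinsics, pixels), "eye" and "attitude" of the camera in the world. Camera axes: x right, y up, looking along -z (the intrinsics and any distortion apply to the point x, -y, -z); pixel columns grow to the right and rows downward; lengths in mm; the calibration is good to about 2 mm. A picture is of the moment at which its call begins. calibration takes no time and is no camera call.
- arm.job_done(): hands the job in, once; it reports no verdict.
The state is a dict: "clock": time; "joints": joint angles; "joint_vel": joint speeds; "joint_efforts": joint torques, N m; "position": TCP position; "ee_rot": TCP orientation; "contact_force": force on the tool from outside, world axes, zero at the start; "wrist_torque": the same for the moment, N m; "gripper_width": finger opening in mm.
Only numpy, scipy, OpenCV 4.12 (cv2) and the standard library are available. Lean on these libraries where they do the work, as an engineer would, in place of code of your own. Each camera call takes 0.05 s, during which the arm holds its last target. There are 200 camera calls.

### The job

Check each of the three post couplers in the blue gauge: stand it on the bare end of the gauge plate and push it gently between the jaws, without forcing it. A coupler that fits must be slid right through under the bridge and left standing in the green-walled bay beyond (never put in from above); one that will not go through is taken out and stood in the red tray. Leave the other things on the bench alone.

Things in the scene. Friction and masses are not known exactly. Their poses are not given: they have to be found in the camera images.
- coupler_1_mid (a point): One of three loose post couplers, 0.18 to 0.35 kg, standing upright, 38 mm high: black round head 46 mm across, 16 mm high, over a steel shank 22 mm high on the bench. Point: on the axis, half-way up (19 mm above the foot); z is its axis. All look alike from above: a good shank is 30 mm across, an oversize one 36 mm. Which and how many are oversize is not told. Grasp it by the head.
- coupler_2_mid (a point): As coupler_1_mid: another of the three couplers.
- coupler_3_mid (a point): As coupler_1_mid: another of the three couplers.
- gauge: Go/no-go gauge fixed to the bench: aluminium base plate 210 mm (x) by 110 mm (y), 6 mm thick, with blue jaws across its middle. Origin at the centre of the plate's underside, z up; +x is the way couplers are pushed.
- apron (a point): Point on the bare end of the gauge plate (upper face, centre line), 66 mm before the gauge's middle: where a coupler is stood before the push. The bare plate reaches 39 mm farther back and 26 mm farther ahead, and 55 mm to each side.
- jaws: Blue oiled steel jaws on the plate; origin 6 mm above the gauge's, same axes. Slot 32 mm wide, x = -14 to 0 mm; lead-in wings before it widen at 30 degrees each side to 60 mm at x = -38 mm. All 20 mm high: a coupler's head rides 2 mm above; shut fingers push it there from behind. A good shank slides through with under 5 N; an oversize one stops dead with its axis near x = -22 mm.
- bridge (a point): Point on the plate's upper face under the middle of the thin blue bridge behind the slot (x = 8 to 16 mm of the gauge). Underside 44 mm, top 52 mm above the plate; posts at y = +-31 to +-43 mm. A coupler passes under it, a gripper does not; fingers pushing from behind can go on to just short of it. The shank is clear of the slot once its axis is past x = 15 mm.
- bay (a point): Middle of the bay, on the plate's upper face (x = 58 mm of the gauge). The bay runs from x = 16 to 100 mm, with green walls 14 mm high above the plate at y = +-50 mm (inner faces) and at x = 100 mm. It holds two couplers in a row: a second one pushed through may shove the first one on.
- reject_tray: Red open tray fixed to the bench, 140 x 140 mm outside, walls 5 mm thick and 18 mm high, inner floor 5 mm above the bench; origin at the centre of its underside.
- objective: Brass microscope objective standing on the bench, 34 mm across, 48 mm high; origin at its underside. It stays where it is.
- eyepiece: Grey eyepiece standing on the bench, 38 mm across, 52 mm high; origin at its underside. It stays where it is.
- driver: Orange-handled screwdriver, 170 mm long, lying on the bench along its x axis, origin under its middle. It stays where it is.
Not all that is in view belongs to the job. What is shaped like the part that bears coupler_3_mid but purple or turquoise is not meant. Leave any purple or turquoise look-alike of the part that bears coupler_1_mid alone.

How it is judged:
By the outcome, as a careful person would: the job done as asked, in the order asked, and still so for the second after the job is handed in, with the robot touching nothing.
It also fails if it takes over 72 s, if anything falls off the work surface, if the arm or the gripper's body presses on something with over 40 N, if the wrist force passes 120 N, or if a joint passes its speed limit or range.

## Working session

There is one attempt and no reset: what is moved stays moved. The work goes in short steps, Python scripts to look and compute and a tool call to move; the robot and the scene stay as the last step left them, time stands still between calls to the robot, and variables do not carry over. Pictures are saved under pics/ and viewed, about 8 in all and at most 12, crops included, and the job is handed in when it is done.

Besides the shell and the picture viewer there is one more tool, called as name([rows], argument=value, ...), one row to a line, values as JSON. drive_tool: Moves the arm, as the interface text tells. Its arguments: {"type":"object","properties":{"motion":{"type":"array"},"grip":{"type":"number"}},"required":["motion"]}

```bash
mkdir -p pics; ls
cat > h.py <<'E'
import numpy as np, cv2
from bench import arm
from scipy.spatial.transform import Rotation as R
def cal(n):
    c=arm.calibration(n); return c
def ray(n,px):
    c=arm.calibration(n); K=np.array(c["K"]); 
    d=c.get("distortion",c.get("dist"))
    p=cv2.undistortPoints(np.array([[px]],float),K,None if d is None else np.array(d,float))[0,0]
    A=np.array(c["attitude"],float); A=R.from_quat(A).as_matrix() if A.size==4 else A.reshape(3,3)
    v=A@np.array([p[0],-p[1],-1.0]); return np.array(c["eye"],float),v/np.linalg.norm(v)
def onz(n,px,z):
    e,v=ray(n,px); return e+v*(z-e[2])/v[2]
def proj(n,P):
    c=arm.calibration(n); K=np.array(c["K"]); A=np.array(c["attitude"],float); A=R.from_quat(A).as_matrix() if A.size==4 else A.reshape(3,3)
    q=A.T@(np.array(P,float)-np.array(c["eye"])); q=np.array([q[0],-q[1],-q[2]])
    return (K@q)[:2]/q[2]
def meet(a,pa,b,pb):
    e1,v1=ray(a,pa); e2,v2=ray(b,pb)
    s=np.linalg.lstsq(np.c_[v1,-v2],e2-e1,rcond=None)[0]
    p,q=e1+v1*s[0],e2+v2*s[1]; return (p+q)/2,np.linalg.norm(p-q)
def save(n,f):
    im=arm.get_image(n); cv2.imwrite("pics/"+f,im[:,:,::-1]); return im
E
python3 - <<'E'
from h import *
for n in("scene","top"):
    print(n,arm.calibration(n)); save(n,n+"0.png")
s=arm.read_state(); print(s)
a=cv2.imread("pics/scene0.png");b=cv2.imread("pics/top0.png")
E
```

```text
pics
scene {'K': array([[399.9431825 ,   0.        , 325.45940745],
       [  0.        , 399.9431825 , 197.42733577],
       [  0.        ,   0.        ,   1.        ]]), 'eye': array([1339.65347327, -197.55800699,  676.68503094]), 'attitude': array([0.35808299, 0.25838273, 0.52660073, 0.72643418])}
top {'K': array([[461.53522502,   0.        , 323.36311545],
       [  0.        , 461.53522502, 199.30863489],
       [  0.        ,   0.        ,   1.        ]]), 'eye': array([500.09197141,  84.80943768, 994.73639131]), 'attitude': array([ 0.01950878, -0.02677109, -0.69645009,  0.71684028])}
{'clock': 0.1, 'joints': array([-9.95377765e-01,  3.85479429e-01,  6.76700954e-03, -4.25721575e-04,
       -1.19399053e+00, -2.58618000e-01]), 'joint_vel': array([-7.46279716e-05, -4.91803254e-04,  2.15061918e-03,  1.38330568e-03,
        8.37818636e-04, -5.95668308e-04]), 'joint_efforts': array([-3.34991546e-04, -3.93320274e+01,  1.88929886e+01,  4.19795126e+00,
       -2.59934561e-03,  1.30553147e-05]), 'position': array([ 194.57019011, -593.39939508,  230.33425133]), 'ee_rot': array([-0.11081025,  0.69840797,  0.11215623,  0.69811774]), 'contact_force': array([-0.23715396, -0.26483249, -0.08209135]), 'wrist_torque': array([0.0009045 , 0.02810668, 0.03538401]), 'gripper_width': 85.22120011542101}
```

View pics/scene0.png

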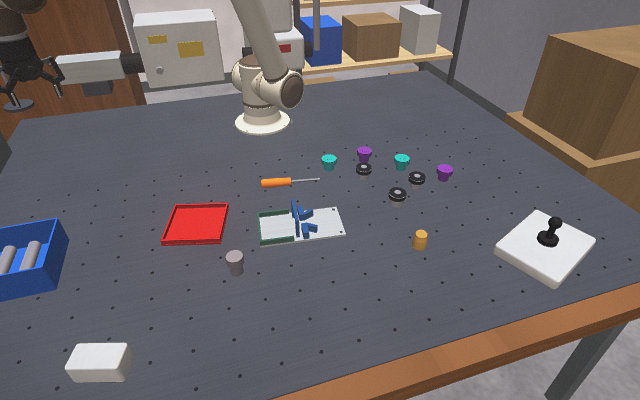

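View pics/top0.png

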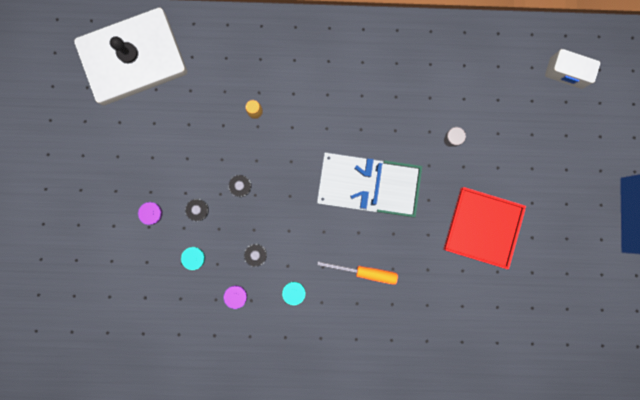

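The scene shows black couplers at about (364,168), (417,177) and (397,194). In the top view they are at (239,186), (196,210) and (255,256). Possible mix-ups, by top pixel, are purple at (149,213) and (235,297), and turquoise at (192,258) and (293,293). The black joystick at (123,48) isn't part of the job either. I'll take the three black ones.

Run:
```python
from h import *
T=cv2.imread("pics/top0.png");S=cv2.imread("pics/scene0.png")
def blobs(im,box,thr):
    x0,y0,x1,y1=box; h=cv2.cvtColor(im[y0:y1,x0:x1],cv2.COLOR_BGR2HSV)
    m=((h[...,2]<thr)).astype(np.uint8); n,l,st,c=cv2.connectedComponentsWithStats(m)
    out=[]
    for i in range(1,n):
        if st[i,4]>30:
            cs,_=cv2.findContours((l==i).astype(np.uint8),cv2.RETR_EXTERNAL,cv2.CHAIN_APPROX_NONE)
            e=cv2.minAreaRect(cs[0]); out.append((e[0][0]+x0,e[0][1]+y0,e[1],st[i].tolist()[2:]))
    return out
for thr in(40,50,60):
    print(thr);
    for b in blobs(T,(170,160,290,285),thr):print(" T",np.round(b[:2],1),np.round(b[2],1),b[3])
    for b in blobs(S,(340,150,440,215),thr):print(" S",np.round(b[:2],1),np.round(b[2],1),b[3])
a=cv2.resize(T[145:310,130:430],None,fx=2.6,fy=2.6,interpolation=cv2.INTER_CUBIC)
b=cv2.resize(S[140:260,150:460],None,fx=2.5,fy=2.5,interpolation=cv2.INTER_CUBIC)
cv2.imwrite("pics/crT.png",a)
# join into one
w=max(a.shape[1],b.shape[1]); pad=lambda i:cv2.copyMakeBorder(i,0,0,0,w-i.shape[1],cv2.BORDER_CONSTANT)
j=np.vstack([pad(a),pad(b)]); f=600/j.shape[0]; print(j.shape)
cv2.imwrite("pics/crop1.png",cv2.resize(j,None,fx=min(1,f),fy=min(1,f)))
# red tray, blue bridge, plate
h=cv2.cvtColor(T,cv2.COLOR_BGR2HSV)
def rect(m,z,name):
    cs,_=cv2.findContours(m.astype(np.uint8),cv2.RETR_EXTERNAL,cv2.CHAIN_APPROX_NONE); c=max(cs,key=cv2.contourArea)
    r=cv2.minAreaRect(c); bx=cv2.boxPoints(r); print(name,np.round(r[0],1),np.round(r[1],1),r[2]); 
    P=np.array([onz("top",p,z)[:2] for p in bx]); print(np.round(P,1).tolist(),P.mean(0).round(1))
H,Sa,V=h[...,0],h[...,1],h[...,2]
roi=np.zeros(H.shape,bool); roi[140:280,300:440]=1
rect(((H<6)|(H>174))&(Sa>150)&(V>100)&(np.indices(H.shape)[1]>430),18,"red")
rect((V>150)&(Sa<60)&roi,6,"white")
rect((H>100)&(H<125)&(Sa>150)&roi,26,"blue big")
rect(((V>130)|(Sa>110))&roi&(np.indices(H.shape)[0]<235),6,"all")
print("tool rot\n",R.from_quat(arm.read_state()["ee_rot"]).as_matrix().round(3))
```

```text
40
50
 S [362.9 172.3] [14.1  3.6] [15, 5, 31]
 S [416.5 181.5] [15.  5.] [16, 6, 40]
 S [396.2 198.5] [15.5  4.1] [16, 7, 40]
60
 S [363.  168.5] [11. 14.] [15, 12, 102]
 S [416.5 178. ] [12. 15.] [16, 13, 130]
 S [397.  192.5] [ 9. 16.] [17, 10, 95]
 S [396.7 198.6] [16.1  5.2] [17, 7, 47]
(729, 780, 3)
red [484.7 227.6] [67.7 66.8] 15.945395469665527
[[463.5, -180.0], [600.8, -217.6], [565.1, -357.1], [428.3, -318.2]] [ 514.4 -268.2]
white [367.5 184.4] [96.4 52.2] 8.426968574523926
[[556.3, 91.0], [668.7, 77.8], [644.1, -129.1], [531.9, -114.3]] [600.3 -18.7]
blue big [366.3 168.4] [14.  16.9] 57.52880859375
[[634.1, 10.0], [654.4, -19.8], [629.7, -36.3], [609.4, -6.5]] [631.9 -13.2]
all [368.9 184.4] [99.7 53.5] 8.130102157592773
[[554.9, 91.6], [669.9, 78.7], [645.6, -135.6], [530.8, -121.0]] [600.3 -21.5]
tool rot
 [[-0.001 -0.311  0.95 ]
 [ 0.002  0.95   0.311]
 [-1.     0.002 -0.   ]]
```

View pics/crop1.png

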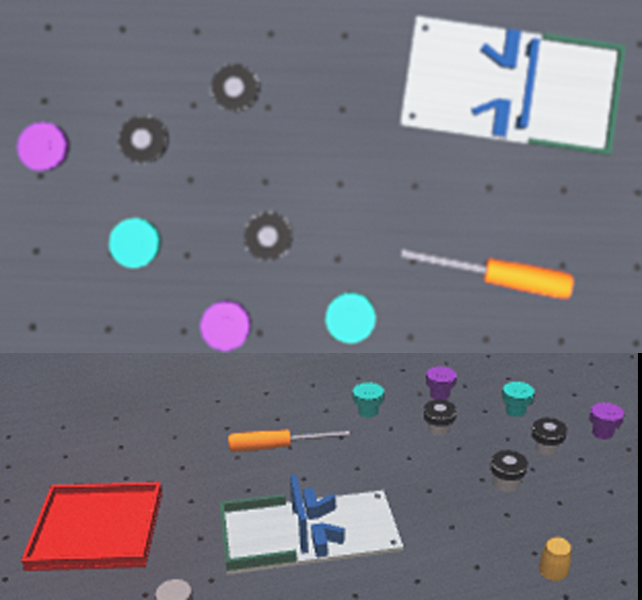

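The crop confirms three black heads with pale bores. The purple and turquoise cups are clearly different. Next I triangulate the bores.

```bash
cat >> h.py <<'E'
u=np.array([-.118,-.993,0]); C0=np.array([600.1,-19.9,0])
def spot(im,px,r=9):
    x0,y0=int(px[0])-r,int(px[1])-r; g=im[y0:y0+2*r+1,x0:x0+2*r+1].astype(float).min(axis=2)
    yy,xx=np.indices(g.shape); k=(np.hypot(xx-r,yy-r)<=5)
    w=np.clip(g-120,0,None)*k; return np.array([(w*xx).sum()/w.sum()+x0,(w*yy).sum()/w.sum()+y0])
def t2(D): # world shift -> tool rows (target attitude: y=-v, z=-u)
    return np.array([-D[2],-.993*D[0]+.118*D[1],.118*D[0]+.993*D[1]])
E
python3 - <<'E'
from h import *
T=cv2.imread("pics/top0.png");S=cv2.imread("pics/scene0.png")
for t,s in(((239,186),(397,194)),((196,210),(417,177)),((255,256),(364,168))):
    a,b=spot(T,t),spot(S,s,); P,e=meet("top",a,"scene",b); print(a.round(1),b.round(1),P.round(1),round(e,1), "z38 top",onz("top",a,38)[:2].round(1),"scene",onz("scene",b,38)[:2].round(1))
# gauge check: blue parts; plate corner points in scene
h=cv2.cvtColor(T,cv2.COLOR_BGR2HSV); m=((h[...,0]>100)&(h[...,0]<125)&(h[...,1]>130)&(h[...,2]>60)).astype(np.uint8)
m[:,:330]=0;m[:,420:]=0;m[:140]=0;m[230:]=0
n,l,st,c=cv2.connectedComponentsWithStats(m)
for i in range(1,n):
    if st[i,4]>15:
        P=onz("top",c[i],26); d=P-C0; print("blue",c[i].round(1),st[i,4],"gauge xy",(d@u).round(1),(d@np.array([.993,-.118,0])).round(1))
h=cv2.cvtColor(S,cv2.COLOR_BGR2HSV); m=((h[...,2]>140)&(h[...,1]<60)).astype(np.uint8); m[:,:255]=0;m[:,360:]=0;m[:200]=0;m[250:]=0
cs,_=cv2.findContours(m,cv2.RETR_EXTERNAL,cv2.CHAIN_APPROX_NONE); c=np.vstack(cs)[:,0]
for f in((1,-1),(1,1)):
    p=c[np.argmax(c@np.array(f))]; P=onz("scene",p,6)-C0; print("plate corner",p,P@u,P@np.array([.993,-.118,0]))
for n,q in(("top",T),("scene",S)):print(n,"reject tray centre px",proj(n,[514.4,-268.2,18]).round(1))
E
```

```text
[238.8 185.3] [397.3 191.6] [587.1 252.3  38.1] 0.2 z38 top [587.  252.2] scene [586.9 252.5]
[195.5 209.4] [416.8 175.3] [534.2 339.5  37.9] 0.3 z38 top [534.3 339.6] scene [534.3 339.3]
[254.6 255.2] [363.4 166.1] [443.6 214.   37.9] 0.0 z38 top [443.6 214. ] scene [443.8 213.9]
blue [366.3 167.8] 132 gauge xy -10.6 32.0
blue [376.9 183.4] 114 gauge xy 16.2 2.5
blue [362.2 198.2] 115 gauge xy -10.0 -33.1
plate corner [335 206] -101.70479539451462 -56.58039434316532
plate corner [345 234] -102.09180076389812 55.39147801620811
top reject tray centre px [484.8 227.5]
scene reject tray centre px [195.9 219.9]
```

drive_tool([
  [0, 0, 0, -7.1],
  [0, 0, 0, -7.1],
  [0, 0, 0, -7.1],
  [0, 0, 0, -7.1],
  [0, 0, 0, -7.1],
  [0, 0, 0, -7.1],
  [0, 0, 0, -7.1],
  [0, 0, 0, -7.1],
  [0, 0, 0, -7.1],
  [0, 0, 0, -1.2],
])

```text
clock: 0.93
position: [194.6, -593.6, 230.7]
ee_rot: [-0.47, 0.528, 0.471, 0.528]
contact_force: [-0.5, -0.6, -0.8]
gripper_width: 85.6
```

drive_tool([
  [0, -12.9, 39.4, 0],
  [0, -12.9, 39.4, 0],
  [0, -12.9, 39.4, 0],
  [0, -12.9, 39.4, 0],
  [0, -12.9, 39.4, 0],
  [0, -12.9, 39.4, 0],
  [0, -12.9, 39.4, 0],
  [0, -12.9, 39.4, 0],
  [0, -12.9, 39.4, 0],
  [0, -12.9, 39.4, 0],
])

```text
clock: 1.77
position: [369.3, -215.8, 231.4]
ee_rot: [-0.469, 0.529, 0.469, 0.529]
contact_force: [1.4, -0.7, 0.4]
gripper_width: 85.8
```

drive_tool([
  [0, -12.9, 39.4, 0],
  [0, -12.9, 39.4, 0],
  [0, -12.9, 39.4, 0],
  [0, -12.9, 39.4, 0],
  [0, -12.9, 39.4, 0],
  [0, -12.9, 39.4, 0],
  [0, -12.9, 39.4, 0],
  [0, -12.9, 39.4, 0],
  [0, -12.9, 39.4, 0],
  [0, -12.9, 39.4, 0],
])

```text
clock: 2.6
position: [543.7, 160.4, 231.1]
ee_rot: [-0.469, 0.529, 0.469, 0.529]
contact_force: [1.2, -0.7, 0.2]
gripper_width: 85.1
```

drive_tool([
  [0, -12, 36, 0],
  [0, -12, 36, 0],
  [0, -8, 26, 0],
  [35, 0, 0, 0],
  [35, 0, 0, 0],
  [35, 0, 0, 0],
  [0, 0, 0, 0],
])

```text
clock: 3.18
position: [582.0, 249.5, 117.9]
ee_rot: [-0.467, 0.535, 0.47, 0.524]
contact_force: [-0.8, -0.8, -1.2]
gripper_width: 85.5
```

Run:
```python
from h import *
s=arm.read_state(); p=s["position"]; print(s["clock"],p,R.from_quat(s["ee_rot"]).as_matrix().round(3).tolist(),s["joints"].round(2)); print(t2(np.array([587.1,252.3,9])-p).round(1))
```

```text
3.1833 [581.98629085 249.52176407 117.85082574] [[-0.015, -0.993, 0.121], [-0.008, 0.121, 0.993], [-1.0, 0.014, -0.009]] [ 0.66  0.5  -0.1  -0.   -0.98 -0.78]
[108.9  -4.8   3.4]
```

drive_tool([
  [25, 0, 0, 0],
  [25, 0, 0, 0],
  [15, 0, 0, 0],
  [0, 0, 0, 0],
  [0, 0, 0, 0],
  [0, 0, 0, 0],
])

```text
clock: 3.68
position: [588.3, 252.6, 63.7]
ee_rot: [-0.47, 0.527, 0.469, 0.53]
contact_force: [0.6, 0.4, 0.6]
gripper_width: 85.3
```

Run:
```python
from h import *
s=arm.read_state(); p=s["position"]; print(s["clock"],p,R.from_quat(s["ee_rot"]).as_matrix().round(3).tolist(),s["joints"].round(2)); print(t2(np.array([587.1,252.3,9])-p).round(1))
```

```text
3.6833 [588.25908874 252.63982171  63.66158957] [[0.003, -0.993, 0.118], [0.002, 0.118, 0.993], [-1.0, -0.003, 0.002]] [ 0.66  0.56 -0.16  0.   -0.85 -0.78]
[54.7  1.1 -0.5]
```

drive_tool([
  [25, 1, -0.5, 0],
  [20, 0, 0, 0],
  [10, 0, 0, 0],
  [0, 0, 0, 0],
  [0, 0, 0, 0],
])

```text
clock: 4.1
position: [586.6, 251.9, 7.4]
ee_rot: [-0.47, 0.528, 0.47, 0.529]
contact_force: [0.5, 0.4, 0.9]
gripper_width: 85.3
```

drive_tool([
  [0, 0, 0, 0],
  [0, 0, 0, 0],
  [0, 0, 0, 0],
  [0, 0, 0, 0],
  [0, 0, 0, 0],
  [0, 0, 0, 0],
], grip=36)

```text
clock: 4.6
position: [586.6, 252.1, 7.8]
ee_rot: [-0.47, 0.528, 0.47, 0.529]
contact_force: [-0.9, -0.5, 6.3]
gripper_width: 44.2
```

drive_tool([
  [-20, 0, 0, 0],
  [-20, 0, 0, 0],
  [0, -7.5, -33.5, 0],
  [0, -7.5, -33.5, 0],
  [0, -7.5, -33.5, 0],
  [0, -7.5, -33.5, 0],
  [0, -7.5, -33.5, 0],
  [0, -7.5, -33.5, 0],
  [0, 0, 0, 0],
  [0, 0, 0, 0],
])

```text
clock: 5.43
position: [606.2, 44.6, 45.6]
ee_rot: [-0.468, 0.53, 0.469, 0.529]
contact_force: [-0.3, 0.6, -2.2]
gripper_width: 44.4
```

Run:
```python
from h import *
s=arm.read_state(); p=s["position"]; print(s["clock"],p,s["gripper_width"],s["contact_force"]); print(t2(np.array([607.9,45.6,14])-p).round(1))
a=save("scene","s1.png"); b=save("top","t1.png")
c=np.hstack([cv2.resize(a[120:270,230:390],None,fx=2.5,fy=2.5),cv2.resize(b[130:280,270:430],None,fx=2.5,fy=2.5)])
cv2.imwrite("pics/c2.png",c[:,:,::-1])
```

```text
5.4333 [606.22332674  44.5739292   45.63049653] 44.395545573370654 [-0.30266862  0.62360923 -2.19094031]
[31.6 -1.5  1.2]
```

View pics/c2.png

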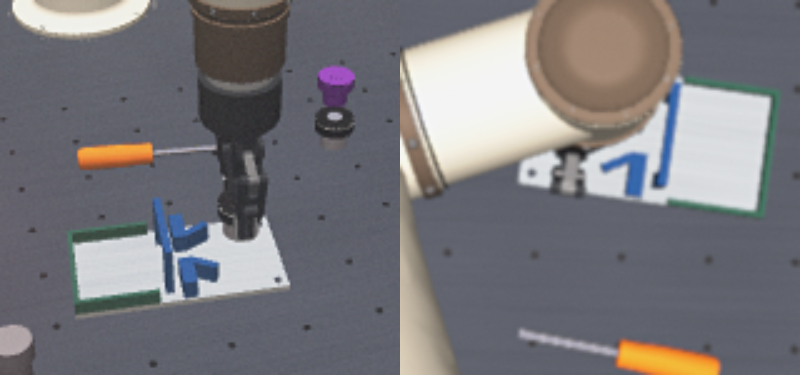

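The coupler is held above the apron, at left-panel pixel (240,215). Now I lower it.

drive_tool([
  [15, -1.5, 1, 0],
  [12, 0, 0, 0],
  [3, 0, 0, 0],
  [1.5, 0, 0, 0],
  [0, 0, 0, 0],
  [0, 0, 0, 0],
])

```text
clock: 6.03
position: [608.6, 47.9, 14.9]
ee_rot: [-0.47, 0.528, 0.47, 0.529]
contact_force: [-0.4, -0.4, -2.0]
gripper_width: 44.4
```

drive_tool([
  [0, 0, 0, 0],
  [0, 0, 0, 0],
  [0, 0, 0, 0],
  [0, 0, 0, 0],
], grip=75)

```text
clock: 6.37
position: [608.8, 47.5, 15.4]
ee_rot: [-0.47, 0.528, 0.47, 0.529]
contact_force: [-0.3, -0.3, -0.4]
gripper_width: 74.9
```

drive_tool([
  [-25, 0, 0, 0],
  [-25, 0, 0, 0],
  [0, 0, 24, 0],
  [0, 0, 24, 0],
  [0, 0, 0, 0],
  [0, 0, 0, 0],
], grip=0)

```text
clock: 6.87
position: [614.2, 96.1, 65.1]
ee_rot: [-0.47, 0.528, 0.47, 0.528]
contact_force: [-0.2, 0.8, 0.6]
gripper_width: 2.0
```

drive_tool([
  [20, 0, 0, 0],
  [14, 0, 0, 0],
  [0, 0, 0, 0],
  [0, 0, 0, 0],
  [0, 0, 0, 0],
])

```text
clock: 7.28
position: [614.6, 94.7, 31.4]
ee_rot: [-0.47, 0.528, 0.469, 0.529]
contact_force: [-0.2, -0.6, -0.4]
gripper_width: 0.1
```

```bash
cat >> h.py <<'E'
def gx():
    s=arm.read_state(); d=s["position"]-C0; print(round(s["clock"],2),"gauge x,y,z of TCP",(d@u).round(1),(d@np.array([.993,-.118,0])).round(1),s["position"][2].round(1),"F",(s["contact_force"]@u).round(1),s["contact_force"].round(1),"w",round(s["gripper_width"],1))
E
python3 - <<'E'
from h import *
gx(); a=save("scene","s2.png"); b=save("top","t2.png")
c=np.hstack([cv2.resize(a[120:270,230:390],None,fx=2.5,fy=2.5),cv2.resize(b[130:280,270:430],None,fx=2.5,fy=2.5)])
cv2.imwrite("pics/c3.png",c[:,:,::-1])
E
```

```text
7.28 gauge x,y,z of TCP -115.5 0.9 31.4 F 0.6 [-0.2 -0.6 -0.4] w 0.1
```

View pics/c3.png

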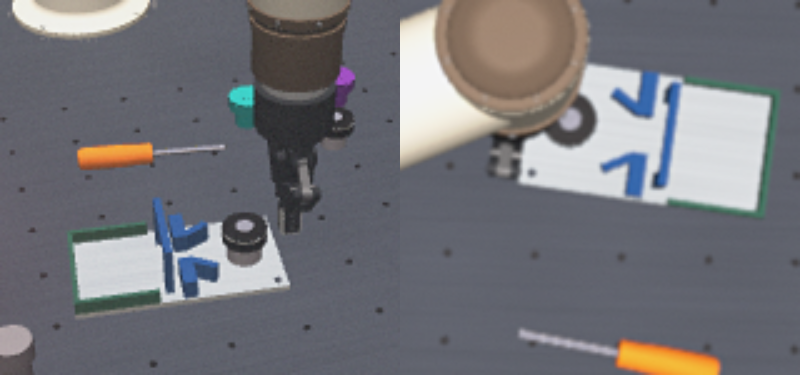

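The coupler stands upright on the apron, at left-panel pixel (243,235), with the shut fingers behind it. Now a gentle push.

drive_tool([
  [0, 0, -8, 0],
  [0, 0, -4, 0],
  [0, 0, -4, 0],
  [0, 0, -4, 0],
  [0, 0, -4, 0],
  [0, 0, -4, 0],
  [0, 0, -4, 0],
  [0, 0, -4, 0],
  [0, 0, -4, 0],
  [0, 0, -4, 0],
])

```text
clock: 8.22
position: [608.9, 51.0, 30.8]
ee_rot: [-0.47, 0.529, 0.47, 0.529]
contact_force: [1.2, 0.1, 0.2]
gripper_width: 0.0
```

drive_tool([
  [0, 0, -2, 0],
  [0, 0, -2, 0],
  [0, 0, -2, 0],
  [0, 0, -2, 0],
  [0, 0, -2, 0],
  [0, 0, 0, 0],
])

```text
clock: 8.72
position: [607.5, 41.1, 30.7]
ee_rot: [-0.47, 0.529, 0.47, 0.528]
contact_force: [0.0, -0.2, -0.6]
gripper_width: -0.2
```

```bash
python3 -c "
from h import *
gx()"
```

```text
8.72 gauge x,y,z of TCP -61.4 0.2 30.7 F 0.2 [ 0.  -0.2 -0.6] w -0.2
```

Next I pass the no-go point in small checked steps.

drive_tool([
  [0, 0, -1.5, 0],
  [0, 0, -1.5, 0],
  [0, 0, -1.5, 0],
])

```text
clock: 8.97
position: [607.1, 37.0, 30.7]
ee_rot: [-0.47, 0.529, 0.47, 0.529]
contact_force: [-0.6, 0.7, -0.6]
gripper_width: 0.0
```

drive_tool([
  [0, 0, -1, 0],
  [0, 0, -1, 0],
])

```text
clock: 9.13
position: [607.0, 35.1, 30.8]
ee_rot: [-0.47, 0.528, 0.47, 0.529]
contact_force: [0.0, 2.8, 1.9]
gripper_width: 0.0
```

drive_tool([
  [0, 0, -1, 0],
  [0, 0, -1, 0],
])

```text
clock: 9.3
position: [607.3, 34.4, 31.3]
ee_rot: [-0.47, 0.528, 0.47, 0.529]
contact_force: [-1.7, 8.1, 3.5]
gripper_width: 0.5
```

drive_tool([
  [0, 0, -1, 0],
  [0, 0, 0, 0],
])

```text
clock: 9.47
position: [607.5, 34.1, 31.7]
ee_rot: [-0.47, 0.527, 0.47, 0.53]
contact_force: [-2.0, 8.2, 3.6]
gripper_width: -0.2
```

Run:
```python
from h import *
gx(); a=save("scene","s4.png"); b=save("top","t4.png")
c=np.hstack([cv2.resize(a[185:250,270:350],None,fx=5,fy=5,interpolation=cv2.INTER_CUBIC),cv2.resize(b[145:225,310:390],None,fx=5,fy=5,interpolation=cv2.INTER_CUBIC)[:325]])
cv2.imwrite("pics/c4.png",c[:,:,::-1])
```

```text
9.47 gauge x,y,z of TCP -54.5 0.9 31.7 F -7.9 [-2.   8.2  3.6] w -0.2
```

View pics/c4.png

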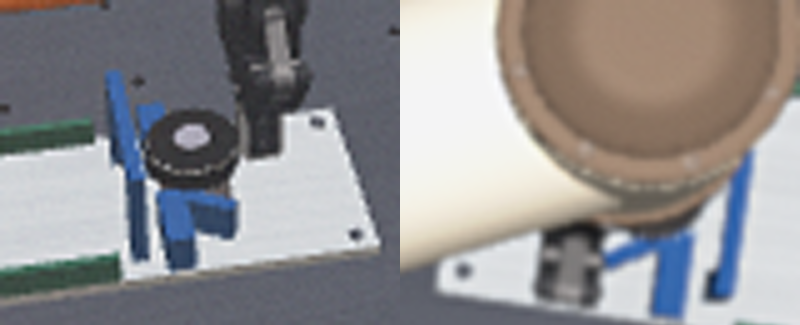

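The coupler sits between the wings, with its bore at about (308,212) in the scene view, and the force is rising. I check its axis before giving a verdict.

```bash
cat >> h.py <<'E'
v_=np.array([.993,-.118,0])
def axis(f,px,z=44):
    im=cv2.imread("pics/"+f); s=spot(im,px); s=spot(im,s); d=onz("scene",s,z)-C0; print("spot",s.round(1),"gauge",(d@u).round(1),(d@v_).round(1))
E
python3 -c "
from h import *
axis('s2.png',(327,211));axis('s4.png',(308,212))"
```

```text
spot [327.4 209.7] gauge -69.1 -0.0
spot [307.8 211.7] gauge -19.9 -1.6
```

drive_tool([
  [0, 0, -1, 0],
  [0, 0, 0, 0],
  [0, 0, 0, 0],
])

```text
clock: 9.82
position: [607.6, 33.8, 31.9]
ee_rot: [-0.47, 0.527, 0.47, 0.53]
contact_force: [-2.5, 10.7, 3.7]
gripper_width: -0.0
```

The coupler stopped dead at axis ≈ -20 by my gauge estimate. That matches -22 within the calibration, and the force climbed to 11 N, so it is oversize. I back off and fetch it.

drive_tool([
  [0, 0, 10, 0],
  [0, 0, 10, 0],
  [-20, 0, 0, 0],
  [-20, 0, 0, 0],
  [0, 0, -18, 0],
  [0, 0, -18, 0],
  [0, 0, -10, 0],
  [0, 0, 0, 0],
  [0, 0, 0, 0],
], grip=85)

```text
clock: 10.57
position: [603.3, 4.9, 70.4]
ee_rot: [-0.469, 0.529, 0.47, 0.528]
contact_force: [0.6, 1.1, -0.1]
gripper_width: 84.9
```

```bash
python3 -c "
from h import *
gx(); arm.get_image('scene'); save('scene','s5.png'); axis('s5.png',(308,212))"
```

```text
10.57 gauge x,y,z of TCP -25.0 0.2 70.4 F -1.2 [ 0.6  1.1 -0.1] w 84.9
spot [307.6 212.1] gauge -19.1 -0.4
```

drive_tool([
  [15, 0, -4.5, 0],
  [15, 0, 0, 0],
  [10.5, 0, 0, 0],
  [0, 0, 0, 0],
  [0, 0, 0, 0],
])

```text
clock: 11.08
position: [602.8, 1.1, 29.7]
ee_rot: [-0.47, 0.529, 0.47, 0.528]
contact_force: [-0.3, 1.1, 1.0]
gripper_width: 85.3
```

drive_tool([
  [0, 0, 0, 0],
  [0, 0, 0, 0],
  [0, 0, 0, 0],
  [0, 0, 0, 0],
  [0, 0, 0, 0],
  [0, 0, 0, 0],
], grip=36)

```text
clock: 11.58
position: [602.0, 1.0, 31.4]
ee_rot: [-0.469, 0.529, 0.47, 0.528]
contact_force: [-4.1, 1.9, 5.2]
gripper_width: 43.8
```

drive_tool([
  [-20, 0, 0, 0],
  [-30, 0, 0, 0],
  [-30, 0, 0, 0],
  [0, 0, 0, 0],
])

```text
clock: 11.92
position: [607.1, 1.3, 117.1]
ee_rot: [-0.473, 0.524, 0.467, 0.532]
contact_force: [1.2, 0.1, -1.3]
gripper_width: 43.3
```

drive_tool([
  [0, 6.9, -39.7, 0],
  [0, 6.9, -39.7, 0],
  [0, 6.9, -39.7, 0],
  [0, 6.9, -39.7, 0],
  [0, 6.9, -39.7, 0],
  [0, 6.9, -39.7, 0],
  [0, 6.9, -39.7, 0],
  [0, 6.9, -39.7, 0],
  [0, 0, 0, 0],
  [0, 0, 0, 0],
])

```text
clock: 12.75
position: [509.3, -310.1, 109.7]
ee_rot: [-0.468, 0.53, 0.469, 0.53]
contact_force: [0.4, 1.1, -1.3]
gripper_width: 43.5
```

Run:
```python
from h import *
gx(); s=arm.read_state(); print(s["position"], t2(np.array([509.7,-307.9,30])-s["position"]).round(1))
save('scene','s6.png')
a=cv2.imread('pics/s6.png'); cv2.imwrite('pics/c6.png',cv2.resize(a[130:260,140:400],None,fx=3,fy=3))
```

```text
12.75 gauge x,y,z of TCP 298.9 -55.9 109.7 F -1.1 [ 0.4  1.1 -1.3] w 43.5
[ 509.30537227 -310.12539403  109.70109906] [79.7 -0.1  2.3]
```

View pics/c6.png

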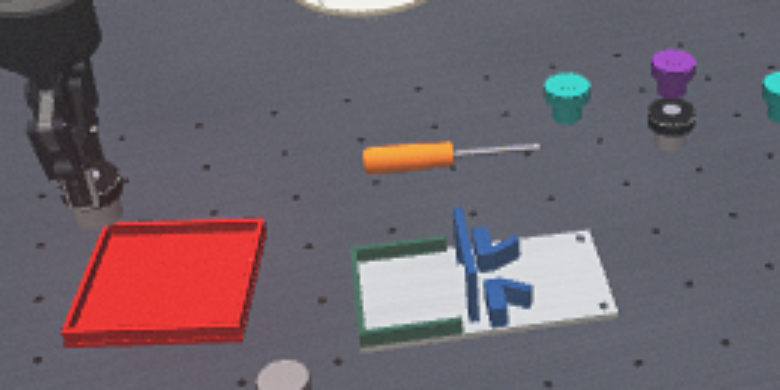

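The coupler is held over the left of the red tray. The tray outline agrees with the predicted centre. Now I lower and release.

drive_tool([
  [30, 0, 2, 0],
  [25, 0, 0, 0],
  [17, 0, 0, 0],
  [5, 0, 0, 0],
  [2, 0, 0, 0],
  [0, 0, 0, 0],
  [0, 0, 0, 0],
])

```text
clock: 13.38
position: [512.1, -305.9, 32.3]
ee_rot: [-0.471, 0.528, 0.469, 0.529]
contact_force: [0.2, 0.0, -1.2]
gripper_width: 43.2
```

drive_tool([
  [0, 0, 0, 0],
  [0, 0, 0, 0],
  [0, 0, 0, 0],
], grip=68)

```text
clock: 13.63
position: [511.8, -306.4, 32.4]
ee_rot: [-0.47, 0.528, 0.469, 0.529]
contact_force: [-0.6, -0.6, -0.5]
gripper_width: 67.9
```

drive_tool([
  [-25, 0, 0, 0],
  [-30, 0, 0, 0],
  [-30, 0, 0, 0],
  [0, 0, 0, 0],
], grip=85)

```text
clock: 13.97
position: [515.0, -308.1, 123.7]
ee_rot: [-0.475, 0.526, 0.466, 0.53]
contact_force: [0.9, -0.3, 0.6]
gripper_width: 84.9
```

drive_tool([
  [0, 9.9, 39.1, 0],
  [0, 9.9, 39.1, 0],
  [0, 9.9, 39.1, 0],
  [0, 9.9, 39.1, 0],
  [0, 9.9, 39.1, 0],
  [0, 9.9, 39.1, 0],
  [0, 9.9, 39.1, 0],
  [0, 9.9, 39.1, 0],
  [0, 9.9, 39.1, 0],
  [0, 9.9, 39.1, 0],
])

```text
clock: 14.8
position: [458.4, 95.7, 117.1]
ee_rot: [-0.47, 0.528, 0.47, 0.529]
contact_force: [0.6, 0.1, 1.1]
gripper_width: 85.5
```

drive_tool([
  [0, 9.9, 39.1, 0],
  [0, 9.9, 39.1, 0],
  [0, 9.9, 39.1, 0],
  [20, 0, 0, 0],
  [20, 0, 0, 0],
  [15, 0, 0, 0],
  [0, 0, 0, 0],
  [0, 0, 0, 0],
  [0, 0, 0, 0],
])

```text
clock: 15.55
position: [443.7, 214.1, 62.3]
ee_rot: [-0.47, 0.528, 0.47, 0.529]
contact_force: [0.3, 0.2, -0.1]
gripper_width: 85.2
```

Run:
```python
from h import *
gx(); s=arm.read_state(); print(s["position"], t2(np.array([443.6,214,8])-s["position"]).round(1))
save('scene','s7.png'); a=cv2.imread('pics/s7.png'); cv2.imwrite('pics/c7.png',cv2.resize(a[110:260,140:450],None,fx=2.5,fy=2.5))
```

```text
15.55 gauge x,y,z of TCP -213.9 -182.9 62.3 F -0.2 [ 0.3  0.2 -0.1] w 85.2
[443.73584169 214.120906    62.34200344] [54.3  0.1 -0.1]
```

View pics/c7.png

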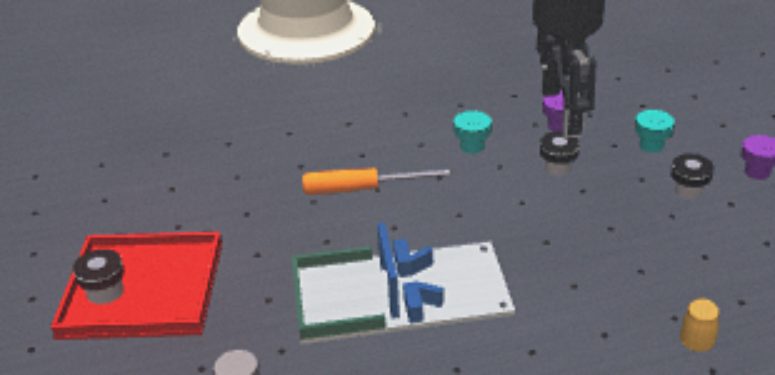

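Coupler 1 stands upright in the tray, at crop pixel (100,275). The gripper is over the next one, so I grasp it and take it to the apron.

drive_tool([
  [20, 0, 0, 0],
  [20, 0, 0, 0],
  [14, 0, 0, 0],
  [0, 0, 0, 0],
  [0, 0, 0, 0],
])

```text
clock: 16.02
position: [443.4, 213.8, 7.9]
ee_rot: [-0.47, 0.528, 0.47, 0.529]
contact_force: [-0.4, 0.2, 0.2]
gripper_width: 84.9
```

drive_tool([
  [0, 0, 0, 0],
  [0, 0, 0, 0],
  [0, 0, 0, 0],
  [0, 0, 0, 0],
  [0, 0, 0, 0],
  [0, 0, 0, 0],
], grip=36)

```text
clock: 16.52
position: [443.7, 214.3, 8.7]
ee_rot: [-0.47, 0.528, 0.47, 0.529]
contact_force: [-0.3, -0.5, 5.2]
gripper_width: 44.6
```

drive_tool([
  [-30, 0, 0, 0],
  [-30, 0, 0, 0],
  [0, -30.5, -24.6, 0],
  [0, -30.5, -24.6, 0],
  [0, -30.5, -24.6, 0],
  [0, -30.5, -24.6, 0],
  [0, -30.5, -24.6, 0],
  [0, -30.5, -24.6, 0],
  [0, 0, 0, 0],
  [0, 0, 0, 0],
])

```text
clock: 17.35
position: [607.8, 43.8, 66.7]
ee_rot: [-0.468, 0.53, 0.469, 0.529]
contact_force: [0.2, -0.6, -2.1]
gripper_width: 44.1
```

Run:
```python
from h import *
gx(); s=arm.read_state(); print(s["position"], t2(np.array([607.9,45.6,14])-s["position"]).round(1))
```

```text
17.35 gauge x,y,z of TCP -64.1 0.1 66.7 F 0.6 [ 0.2 -0.6 -2.1] w 44.1
[607.75407868  43.78334108  66.65991086] [52.7  0.1  1.8]
```

drive_tool([
  [25, 0, 1.5, 0],
  [20, 0, 0, 0],
  [6, 0, 0, 0],
  [1.5, 0, 0, 0],
  [0, 0, 0, 0],
  [0, 0, 0, 0],
])

```text
clock: 17.85
position: [607.2, 47.9, 15.3]
ee_rot: [-0.47, 0.528, 0.47, 0.529]
contact_force: [0.5, 0.3, -1.7]
gripper_width: 44.4
```

drive_tool([
  [0, 0, 0, 0],
  [0, 0, 0, 0],
  [0, 0, 0, 0],
  [0, 0, 0, 0],
], grip=75)

```text
clock: 18.18
position: [607.8, 47.3, 15.3]
ee_rot: [-0.47, 0.528, 0.47, 0.529]
contact_force: [0.7, -0.0, 0.1]
gripper_width: 74.9
```

drive_tool([
  [-25, 0, 0, 0],
  [-25, 0, 0, 0],
  [0, 0, 24, 0],
  [0, 0, 24, 0],
  [0, 0, 0, 0],
  [0, 0, 0, 0],
  [17, 0, 0, 0],
  [17, 0, 0, 0],
  [0, 0, 0, 0],
  [0, 0, 0, 0],
], grip=0)

```text
clock: 19.02
position: [612.3, 93.8, 29.9]
ee_rot: [-0.469, 0.53, 0.47, 0.528]
contact_force: [-0.1, 0.1, 0.8]
gripper_width: 0.2
```

Run:
```python
from h import *
gx(); save('scene','s8.png'); axis('s8.png',(327,210))
```

```text
19.02 gauge x,y,z of TCP -114.3 -1.3 29.9 F -0.1 [-0.1  0.1  0.8] w 0.2
spot [327.1 209.4] gauge -68.5 -1.1
```

drive_tool([
  [0, 1, -8, 0],
  [0, 0, -4, 0],
  [0, 0, -4, 0],
  [0, 0, -4, 0],
  [0, 0, -4, 0],
  [0, 0, -4, 0],
  [0, 0, -4, 0],
  [0, 0, -4, 0],
  [0, 0, -4, 0],
  [0, 0, -4, 0],
])

```text
clock: 19.9
position: [607.0, 50.9, 30.8]
ee_rot: [-0.47, 0.529, 0.47, 0.529]
contact_force: [1.3, 1.2, 0.2]
gripper_width: 0.3
```

drive_tool([
  [0, 0, -2, 0],
  [0, 0, -2, 0],
  [0, 0, -2, 0],
  [0, 0, -2, 0],
  [0, 0, -2, 0],
  [0, 0, -1.5, 0],
  [0, 0, -1.5, 0],
  [0, 0, -1.5, 0],
])

```text
clock: 20.57
position: [605.3, 36.7, 30.8]
ee_rot: [-0.47, 0.529, 0.47, 0.529]
contact_force: [-0.6, 0.2, 0.3]
gripper_width: 0.1
```

drive_tool([
  [0, 0, -1, 0],
  [0, 0, -1, 0],
  [0, 0, -1, 0],
])

```text
clock: 20.82
position: [604.9, 33.8, 30.8]
ee_rot: [-0.47, 0.529, 0.47, 0.529]
contact_force: [-0.3, 0.4, 0.2]
gripper_width: 0.2
```

drive_tool([
  [0, 0, -1, 0],
  [0, 0, -1, 0],
])

```text
clock: 20.98
position: [604.7, 31.8, 30.8]
ee_rot: [-0.47, 0.529, 0.47, 0.529]
contact_force: [-0.4, 0.8, -0.1]
gripper_width: 0.1
```

There is no resistance past the no-go point, so I continue in gentle steps.

drive_tool([
  [0, 0, -1.5, 0],
  [0, 0, -1.5, 0],
  [0, 0, -1.5, 0],
  [0, 0, -1.5, 0],
])

```text
clock: 21.32
position: [603.9, 25.7, 30.8]
ee_rot: [-0.47, 0.529, 0.47, 0.529]
contact_force: [0.0, 0.4, 0.0]
gripper_width: -0.2
```

drive_tool([
  [0, 0, -2, 0],
  [0, 0, -2, 0],
  [0, 0, -2, 0],
  [0, 0, -2, 0],
])

```text
clock: 21.65
position: [603.0, 17.7, 30.8]
ee_rot: [-0.47, 0.529, 0.47, 0.529]
contact_force: [0.4, 0.9, -0.4]
gripper_width: -0.0
```

drive_tool([
  [0, 0, -2, 0],
  [0, 0, -2, 0],
  [0, 0, -2, 0],
  [0, 0, -2, 0],
  [0, 0, -2, 0],
  [0, 0, -2, 0],
])

```text
clock: 22.15
position: [601.6, 5.9, 30.8]
ee_rot: [-0.47, 0.529, 0.47, 0.529]
contact_force: [-0.4, 1.1, -0.6]
gripper_width: -0.4
```

Run:
```python
from h import *
gx(); save('scene','s9.png'); axis('s9.png',(300,213))
```

```text
22.15 gauge x,y,z of TCP -25.8 -1.5 30.8 F -1.0 [-0.4  1.1 -0.6] w -0.4
spot [298.3 213.2] gauge 4.1 -0.6
```

Run:
```python
from h import *
T=cv2.imread("pics/top0.png");h=cv2.cvtColor(T,cv2.COLOR_BGR2HSV); m=((h[...,0]>100)&(h[...,0]<125)&(h[...,1]>130)&(h[...,2]>60)).astype(np.uint8)
n,l,st,c=cv2.connectedComponentsWithStats(m); i=l[183,377]; yy,xx=np.nonzero(l==i)
w=[( (onz("top",(x,y),58)-C0)@u) for x,y in zip(xx,yy)]; print("bridge x mean",np.mean(w),np.percentile(w,[5,95]))
S=cv2.imread("pics/scene0.png"); # green end wall etc. skip
```

```text
bridge x mean 12.582620518625598 [ 8.36360232 15.3542466 ]
```

drive_tool([
  [0, -0.5, -2, 0],
  [0, 0, -2, 0],
  [0, 0, -2, 0],
  [0, 0, -2, 0],
  [0, 0, -2, 0],
  [0, 0, -2, 0],
])

```text
clock: 22.7
position: [600.7, -6.1, 30.8]
ee_rot: [-0.47, 0.529, 0.47, 0.529]
contact_force: [-0.8, 0.5, 0.5]
gripper_width: 0.0
```

drive_tool([
  [0, 0, -2, 0],
  [0, 0, -2, 0],
  [0, 0, -2, 0],
  [0, 0, 0, 0],
])

```text
clock: 23.03
position: [599.9, -12.3, 30.8]
ee_rot: [-0.47, 0.529, 0.47, 0.529]
contact_force: [0.2, 0.3, 0.2]
gripper_width: 0.2
```

Run:
```python
from h import *
gx(); save('scene','s10.png'); axis('s10.png',(289,214))
save('top','t10.png')
a=cv2.imread('pics/s10.png');b=cv2.imread('pics/t10.png'); cv2.imwrite('pics/c10.png',np.hstack([cv2.resize(a[180:250,250:340],None,fx=4.4,fy=4.4,interpolation=cv2.INTER_CUBIC),cv2.resize(b[145:215,335:425],None,fx=4.4,fy=4.4,interpolation=cv2.INTER_CUBIC)]))
```

```text
23.03 gauge x,y,z of TCP -7.5 -1.1 30.8 F -0.4 [0.2 0.3 0.2] w 0.2
spot [288.9 214.4] gauge 27.3 -0.7
```

View pics/c10.png

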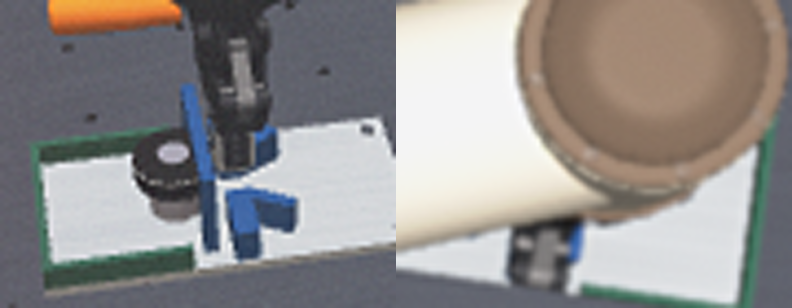

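The coupler is through, standing beyond the bridge with its axis at x ≈ 27. One last nudge, then I withdraw.

drive_tool([
  [0, 0, -1, 0],
  [0, 0, -1, 0],
  [0, 0, 0, 0],
])

```text
clock: 23.38
position: [599.8, -13.9, 30.8]
ee_rot: [-0.47, 0.529, 0.47, 0.529]
contact_force: [-0.1, -1.3, -0.0]
gripper_width: -0.0
```

drive_tool([
  [0, 0, 15, 0],
  [0, 0, 15, 0],
  [0, 0, 15, 0],
  [-25, 0, 0, 0],
  [-25, 0, 0, 0],
  [0, 0, 0, 0],
  [0, 0, 0, 0],
], grip=0)

```text
clock: 23.97
position: [606.3, 32.7, 82.5]
ee_rot: [-0.471, 0.527, 0.47, 0.529]
contact_force: [0.4, -0.3, -0.3]
gripper_width: -0.1
```

Run:
```python
from h import *
gx(); s=arm.read_state(); print(s["position"], t2(np.array([534.2,339.5,62])-s["position"]).round(1)); save('scene','s11.png'); axis('s11.png',(288,214))
```

```text
23.97 gauge x,y,z of TCP -53.0 -0.1 82.5 F 0.3 [ 0.4 -0.3 -0.3] w -0.1
[606.29634765  32.6930477   82.53685881] [ 20.5 107.8 296.2]
spot [288.3 214.5] gauge 28.8 -0.5
```

drive_tool([
  [0, 13.5, 37, 0],
  [0, 13.5, 37, 0],
  [0, 13.5, 37, 0],
  [0, 13.5, 37, 0],
  [0, 13.5, 37, 0],
  [0, 13.5, 37, 0],
  [0, 13.5, 37, 0],
  [0, 13.5, 37, 0],
  [0, 0, 0, 0],
  [0, 0, 0, 0],
], grip=85)

```text
clock: 24.85
position: [531.0, 339.5, 79.1]
ee_rot: [-0.471, 0.529, 0.471, 0.527]
contact_force: [-1.0, -0.7, -0.1]
gripper_width: 85.0
```

Run:
```python
from h import *
s=arm.read_state(); print(s["clock"],s["position"], t2(np.array([534.2,339.5,8])-s["position"]).round(1)); im=save('scene','s12.png')
p=spot(im[:,:,::-1],(417,175)); print(p, onz("scene",p,38).round(1))
```

```text
24.85 [530.96643689 339.52504568  79.14537987] [71.1 -3.2  0.4]
[416.71393643 175.09290954] [533.4 339.5  38. ]
```

drive_tool([
  [20, -1.5, 0, 0],
  [20, 0, 0, 0],
  [0, 0, 0, 0],
  [0, 0, 0, 0],
  [0, 0, 0, 0],
])

```text
clock: 25.32
position: [534.8, 336.6, 41.4]
ee_rot: [-0.47, 0.529, 0.469, 0.529]
contact_force: [-0.1, -0.3, 0.4]
gripper_width: 84.8
```

Run:
```python
from h import *
s=arm.read_state(); print(s["clock"],s["position"], t2(np.array([534,339.5,8])-s["position"]).round(1))
```

```text
25.3167 [534.77534903 336.62690791  41.3992835 ] [33.4  1.1  2.8]
```

drive_tool([
  [18, 1, 2.5, 0],
  [15, 0, 0, 0],
  [0, 0, 0, 0],
  [0, 0, 0, 0],
])

```text
clock: 25.65
position: [533.7, 339.7, 8.5]
ee_rot: [-0.47, 0.529, 0.47, 0.529]
contact_force: [-0.5, 0.5, 0.8]
gripper_width: 85.0
```

drive_tool([
  [0, 0, 0, 0],
  [0, 0, 0, 0],
  [0, 0, 0, 0],
  [0, 0, 0, 0],
  [0, 0, 0, 0],
  [0, 0, 0, 0],
], grip=36)

```text
clock: 26.15
position: [534.1, 340.5, 9.3]
ee_rot: [-0.47, 0.528, 0.47, 0.529]
contact_force: [-0.9, -0.1, 6.0]
gripper_width: 44.3
```

drive_tool([
  [-30, 0, 0, 0],
  [-30, 0, 0, 0],
  [0, -13.5, -35.4, 0],
  [0, -13.5, -35.4, 0],
  [0, -13.5, -35.4, 0],
  [0, -13.5, -35.4, 0],
  [0, -13.5, -35.4, 0],
  [0, -13.5, -35.4, 0],
  [0, -13.5, -35.4, 0],
  [0, -13.5, -35.4, 0],
])

```text
clock: 26.98
position: [606.6, 44.1, 66.9]
ee_rot: [-0.469, 0.529, 0.47, 0.528]
contact_force: [0.7, -0.1, -3.9]
gripper_width: 45.0
```

drive_tool([
  [20, 0, 0, 0],
  [10, 0, 0, 0],
  [0, 0, 0, 0],
  [0, 0, 0, 0],
])

```text
clock: 27.32
position: [606.2, 46.5, 36.5]
ee_rot: [-0.469, 0.529, 0.47, 0.527]
contact_force: [0.3, 0.9, -1.9]
gripper_width: 44.2
```

Run:
```python
from h import *
gx();s=arm.read_state(); print(s["position"], t2(np.array([607.9,45.6,14.5])-s["position"]).round(1))
```

```text
27.32 gauge x,y,z of TCP -66.6 -1.7 36.5 F -0.9 [ 0.3  0.9 -1.9] w 44.2
[606.23085417  46.45079479  36.52814241] [22.  -1.8 -0.6]
```

drive_tool([
  [14, -1.5, 0, 0],
  [6, 0, 0, 0],
  [1.5, 0, 0, 0],
  [0, 0, 0, 0],
  [0, 0, 0, 0],
])

```text
clock: 27.73
position: [609.1, 46.5, 16.9]
ee_rot: [-0.47, 0.528, 0.47, 0.528]
contact_force: [-0.4, -0.4, -2.3]
gripper_width: 44.0
```

drive_tool([
  [0, 0, 0, 0],
  [0, 0, 0, 0],
  [0, 0, 0, 0],
  [0, 0, 0, 0],
], grip=75)

```text
clock: 28.07
position: [609.4, 45.9, 17.1]
ee_rot: [-0.47, 0.528, 0.469, 0.529]
contact_force: [-0.1, -0.5, -1.2]
gripper_width: 75.0
```

drive_tool([
  [-25, 0, 0, 0],
  [-25, 0, 0, 0],
  [0, 0, 24, 0],
  [0, 0, 24, 0],
  [0, 0, 0, 0],
  [0, 0, 0, 0],
  [17, 0, 0, 0],
  [17, 0, 0, 0],
  [0, 0, 0, 0],
  [0, 0, 0, 0],
], grip=0)

```text
clock: 28.9
position: [613.8, 92.4, 31.5]
ee_rot: [-0.469, 0.53, 0.47, 0.528]
contact_force: [1.0, 0.2, 0.2]
gripper_width: 0.0
```

Run:
```python
from h import *
gx(); save('scene','s13.png'); axis('s13.png',(327,210)); axis('s13.png',(288,214))
```

```text
28.9 gauge x,y,z of TCP -113.1 0.3 31.5 F -0.3 [1.  0.2 0.2] w 0.0
spot [326.5 210.2] gauge -66.5 1.5
spot [288.3 214.5] gauge 28.8 -0.6
```

Standing on the apron at x = -66.5. Same push sequence.

drive_tool([
  [1, 0, -7, 0],
  [0, 0, -4, 0],
  [0, 0, -4, 0],
  [0, 0, -4, 0],
  [0, 0, -4, 0],
  [0, 0, -4, 0],
  [0, 0, -4, 0],
  [0, 0, -4, 0],
  [0, 0, -4, 0],
  [0, 0, -4, 0],
])

```text
clock: 29.78
position: [609.4, 50.4, 31.3]
ee_rot: [-0.47, 0.529, 0.47, 0.529]
contact_force: [-0.4, 1.0, 0.7]
gripper_width: -0.1
```

drive_tool([
  [0, 0, -2, 0],
  [0, 0, -2, 0],
  [0, 0, -2, 0],
  [0, 0, -2, 0],
  [0, 0, -2, 0],
  [0, 0, -1.5, 0],
  [0, 0, -1.5, 0],
  [0, 0, -1.5, 0],
])

```text
clock: 30.45
position: [607.7, 36.2, 31.3]
ee_rot: [-0.47, 0.529, 0.47, 0.529]
contact_force: [-0.1, 1.4, 0.8]
gripper_width: -0.1
```

drive_tool([
  [0, 0, -1, 0],
  [0, 0, -1, 0],
])

```text
clock: 30.62
position: [607.5, 34.3, 31.3]
ee_rot: [-0.47, 0.529, 0.47, 0.529]
contact_force: [-0.5, 1.1, 0.7]
gripper_width: -0.1
```

drive_tool([
  [0, 0, -1, 0],
  [0, 0, -1, 0],
])

```text
clock: 30.78
position: [607.2, 32.3, 31.3]
ee_rot: [-0.47, 0.529, 0.47, 0.529]
contact_force: [-1.2, 1.1, 0.1]
gripper_width: -0.3
```

drive_tool([
  [0, 0.5, -1.5, 0],
  [0, 0, -1.5, 0],
  [0, 0, -1.5, 0],
  [0, 0, -1.5, 0],
])

```text
clock: 31.12
position: [606.1, 26.4, 31.3]
ee_rot: [-0.47, 0.529, 0.47, 0.529]
contact_force: [0.4, 2.0, 0.1]
gripper_width: 0.1
```

drive_tool([
  [0, 0, -2, 0],
  [0, 0, -2, 0],
  [0, 0, -2, 0],
  [0, 0, -2, 0],
])

```text
clock: 31.45
position: [605.1, 18.3, 31.3]
ee_rot: [-0.47, 0.529, 0.47, 0.529]
contact_force: [0.6, 2.5, 0.5]
gripper_width: 0.3
```

drive_tool([
  [0, 0, -2, 0],
  [0, 0, -2, 0],
  [0, 0, -2, 0],
  [0, 0, -2, 0],
  [0, 0, -2, 0],
  [0, 0, -2, 0],
])

```text
clock: 31.95
position: [603.7, 6.4, 31.3]
ee_rot: [-0.47, 0.529, 0.47, 0.529]
contact_force: [0.3, 1.0, -0.1]
gripper_width: -0.1
```

drive_tool([
  [0, 0, -2, 0],
  [0, 0, -2, 0],
  [0, 0, -2, 0],
  [0, 0, -2, 0],
  [0, 0, -2, 0],
  [0, 0, 0, 0],
])

```text
clock: 32.45
position: [602.4, -3.8, 31.3]
ee_rot: [-0.47, 0.529, 0.47, 0.528]
contact_force: [0.1, -0.5, 0.2]
gripper_width: 0.0
```

Run:
```python
from h import *
gx(); save('scene','s14.png'); axis('s14.png',(274,216))
```

```text
32.45 gauge x,y,z of TCP -16.3 0.4 31.3 F 0.5 [ 0.1 -0.5  0.2] w 0.0
spot [273.7 216. ] gauge 64.5 -1.7
```

drive_tool([
  [0, 0, -2, 0],
  [0, 0, -2, 0],
  [0, 0, -2, 0],
  [0, 0, -2, 0],
  [0, 0, -1, 0],
  [0, 0, -1, 0],
  [0, 0, -0.8, 0],
  [0, 0, 0, 0],
])

```text
clock: 33.17
position: [601.2, -14.2, 31.3]
ee_rot: [-0.47, 0.529, 0.47, 0.528]
contact_force: [0.9, -0.1, 0.2]
gripper_width: 0.3
```

drive_tool([
  [0, 0, 10, 0],
  [0, 0, 20, 0],
  [0, 0, 20, 0],
  [-30, 0, 0, 0],
  [-30, 0, 0, 0],
  [-20, 0, 20, 0],
  [0, 0, 40, 0],
  [0, 0, 40, 0],
  [0, 0, 40, 0],
  [0, 0, 0, 0],
])

```text
clock: 34.0
position: [624.6, 181.4, 111.6]
ee_rot: [-0.472, 0.526, 0.471, 0.528]
contact_force: [-0.9, -0.7, -0.5]
gripper_width: 0.2
```

Run:
```python
from h import *
gx(); a=save('scene','s15.png')[:,:,::-1]; axis('s15.png',(288,214)); axis('s15.png',(270,216))
b=save('top','t15.png')[:,:,::-1]
cv2.imwrite('pics/c15.png',np.hstack([cv2.resize(a[130:260,150:350],None,fx=2,fy=2,interpolation=cv2.INTER_CUBIC),cv2.resize(b[145:275,330:530],None,fx=2,fy=2,interpolation=cv2.INTER_CUBIC)]))
for n,P in(("top",C0+28.8*u+[0,0,44]),("top",C0+75*u+[0,0,44])):
    s=spot(b,proj(n,P)); d=onz("top",s,44)-C0; print("top",s.round(1),(d@u).round(1),(d@v_).round(1))
T=cv2.imread('pics/top0.png'); print("moved px others:",[int(np.abs(T[y0:y1,x0:x1].astype(int)-b[y0:y1,x0:x1]).max()) for x0,y0,x1,y1 in((310,255,405,290),(240,95,266,120),(440,120,470,150))])
```

```text
34.0 gauge x,y,z of TCP -202.8 0.6 111.6 F 0.8 [-0.9 -0.7 -0.5] w 0.2
spot [288.2 214.5] gauge 29.0 -0.4
spot [269.4 216.5] gauge 74.9 -2.1
top [384.1 184.3] 29.3 0.7
top [405.9 188.2] 75.2 -0.7
moved px others: [36, 116, 33]
```

View pics/c15.png

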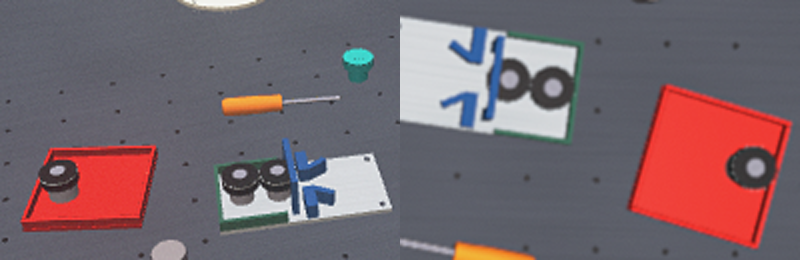

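Run:
```python
from h import *
def cen(f,lo,hi,box):
    h=cv2.cvtColor(cv2.imread(f),cv2.COLOR_BGR2HSV)[box[1]:box[3],box[0]:box[2]]; m=cv2.inRange(h,lo,hi); y,x=np.nonzero(m); return (x.mean()+box[0]).round(1),(y.mean()+box[1]).round(1),len(x)
for f in("pics/scene0.png","pics/s15.png"): print(f,"obj",cen(f,(10,120,80),(30,255,255),(405,220,435,255)),"driver",cen(f,(5,150,80),(22,255,255),(255,170,325,195)),"turq",cen(f,(80,120,60),(98,255,255),(310,145,420,180)),"purple",cen(f,(135,100,60),(160,255,255),(345,140,460,185)))
arm.job_done(); print(arm.read_state()["clock"])
```

```text
pics/scene0.png obj (np.float64(419.6), np.float64(239.7), 245) driver (np.float64(275.4), np.float64(182.0), 242) turq (np.float64(365.4), np.float64(161.3), 391) purple (np.float64(407.8), np.float64(163.3), 400)
pics/s15.png obj (np.float64(419.7), np.float64(239.8), 244) driver (np.float64(275.3), np.float64(181.9), 241) turq (np.float64(363.5), np.float64(161.2), 369) purple (np.float64(407.7), np.float64(163.4), 401)
the job is handed in; nothing more can be done
the job is handed in; nothing more can be done
```

I checked all three couplers in the gauge and handed the job in at about 34 s, well under the 72 s limit.

- **Oversize:** the coupler first standing at (587, 252) stopped dead between the wings. Its axis was near x = -20 mm by my gauge estimate, against -22 mm in the description. I stopped pushing at about 11 N, lifted it out and stood it in the red tray.
- **Good:** the couplers from (444, 214) and (534, 340) slid through under the bridge, with no more than about 2.5 N read at the end of each push step. Both are left standing in the green bay.

**Last checks:**
- **Bay:** both camera views put the two axes at gauge x ≈ 29 mm and 75 mm. The rear coupler is clear of the slot, but its head is still partly under the bridge. Its shank starts at about x = 14 mm, roughly 2 mm short of the bay's nominal start. It went no further because the fingers stopped just short of the bridge.
- **Tray:** the rejected coupler is upright inside the tray, near one wall.
- **Other objects:** in the scene view, the objective, driver and purple cups are within 0.2 px of where they began. Two checks disagreed:
  - The top view showed a large pixel change at the objective, which I put down to the arm overhead.
  - The joint centre of the turquoise cups shifted 2 px, with slightly fewer pixels in view. I think the gripper was partly hiding one, but I did not confirm it.
- **Eyepiece:** I compared it only in the top view, where it showed little change.

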